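# Slide the green tin home into its labelled bay

### The job

The pepper mill has been left in the storage bay with the green label: move it out and stand it upright, wholly on the round cork mat. Then put the tin with the green lid away by sliding it along the worktop, without lifting or tipping it, into the green-labelled bay until it is fully home against the back wall and square in the bay. Leave the other tins, the jar and the mug where they are.

Things in the scene. Friction and masses are not known exactly. Their poses are not given: they have to be found in the camera images.
- green_tin: rigid closed kitchen tin, cream with a green lid, about 0.45 kg: 98 mm along its x, 110 mm along its y, 80 mm high (too wide to grip; push its sides, about 40 mm up). Stands on the worktop between robot and rack, yaw up to 0.4 rad off the bay's. Origin: centre of its underside, z up. Its +x side goes into the bay first.
- green_bay: the tin's place: fixed rack bay with a green label along its back wall top (60 mm high). Open to its -x (to the robot), no floor: tins slide in. 122 mm wide inside along y; side walls 50 mm high, 7 mm thick, x -46 to +54 mm; back wall's inner face at x +50 mm. Origin: on the worktop, where the tin's centre belongs (tin at x +1 mm touches the back wall).
- mill: dark wooden pepper mill, a round upright turned body 140 mm high, 0.2 kg, standing in the green bay: foot 52 mm diameter, a straight barrel 40 mm in diameter from 40 to 110 mm up (the place to grip), cap 50 mm in diameter above. Origin: centre of its underside, z up.
- mat: round cork mat lying on the worktop left or right of the middle, fixed, 160 mm diameter, 4 mm thick. Origin: centre of its underside.
- blue_bay: blue bay of the wooden storage rack, fixed: open to the front (-x of its frame), no floor (a tin slides in on the bare worktop). Named by the blue label strip on top of its back wall. Same shape and yaw as the green bay; origin likewise. The three bays stand side by side, 140 mm apart along y, in any order.
- yellow_bay: yellow bay of the wooden storage rack, fixed: open to the front (-x of its frame), no floor (a tin slides in on the bare worktop). Named by the yellow label strip on top of its back wall. Same shape and yaw as the green bay; origin likewise. The three bays stand side by side, 140 mm apart along y, in any order.
- blue_tin: storage tin like the green one, standing in its own blue bay (same size, 98 x 110 x 80 mm, cream with a blue lid); origin: centre of its underside. Leave it there.
- yellow_tin: storage tin like the green one, standing in its own yellow bay (same size, 98 x 110 x 80 mm, cream with a yellow lid); origin: centre of its underside. Leave it there.
- jar: closed storage jar with a wooden cap, 80 mm diameter, 130 mm high, on the worktop across the middle from the cork mat; origin: centre of its underside. To be left alone.
- mug: blue mug, 80 mm diameter, 90 mm high, beside the rack; origin: centre of its underside. To be left alone.
Mind the look-alikes: they are no part of the job. Leave any pink or red look-alike of the green_tin alone.

How it is judged:
On the way, in this order (a step that is already met when the one before it is completed fails the run):
1. the pepper mill stands released and upright, wholly on the cork mat (horizontal distance between mill and mat below 0.056 m and height (world z) of mill below 0.012 m and angle between mill's own z axis and vertical below 0.1 rad and linear speed of mill below 0.03 m/s and contact force between mill and the fingers below 0.2 N), for 0.2 s.
2. the green tin is fully home in the green bay (x of green_tin in the frame of green_bay between -0.008 and 0.006 m and y of green_tin in the frame of green_bay between -0.012 and 0.012 m and angle between the x axis of green_tin and the x axis of green_bay, either way round below 0.12 rad and height (world z) of green_tin below 0.005 m and angle between green_tin's own z axis and vertical below 0.05 rad and linear speed of green_tin below 0.02 m/s), for 0.2 s.
At the end, for the whole second after the job is handed in: The mill stands upright (within 0.1 rad), released and still, its whole foot on the cork mat (axes within 56 mm); the green tin stands still on the worktop in the green bay, within 8 mm of the back wall's stop, within 12 mm of the bay's middle and within 0.12 rad of square (all of step 1 and all of step 2); the robot touches nothing.
It fails at once if the green tin is lifted off the worktop (over 15 mm) (height (world z) of green_tin above 0.015 m).
It fails at once if the green tin is tipped (over 0.3 rad) (angle between green_tin's own z axis and vertical above 0.3 rad).
It fails at once if a bystander (other tins, jar, mug) is moved more than 20 mm (distance of any of blue_tin, yellow_tin, jar, mug from where it was at the start of the episode above 0.02 m).
It also fails if it takes over 72 s, if anything falls off the work surface, if the arm or the gripper's body presses on something with over 40 N, if the wrist force passes 120 N, or if a joint passes its speed limit or range.

### The arm

A 6-joint arm with a two-finger parallel gripper is mounted at the origin on the work surface. World frame = base frame: x ahead of the robot, y to its left, z up, the work surface at z = 0. Lengths are in m, angles in rad, forces in N, time in s.
With the tool pointing down it reaches from about 0.35 to 0.775 m from the base axis. Payload 7.3 kg.
Tool frame: the origin (TCP) lies on the mounting face of the last link; the fingertips stand 178 mm ahead of it and the grasp point (between the pads) lies 159 mm ahead of it (nose_length is the distance from the TCP to the fingertips, in m); z points along the fingers, y is the line along which they close (so a half turn about z gives the same grasp; the last joint's range is limited). The gripper opens to 92 mm and grips with 3 to 60 N. Pads are 19 mm wide; open, the fingers measure 130 mm over their backs; the gripper's body (75 mm by 190 mm) begins 47 mm behind the grasp point.
Start: joints at [0.965, 0.342, 1.524, -0, 1.275, -0.146], TCP at [0.233, 0.47, 0.405] pointing down, gripper open.
Joint ranges: [-2.53, 2.53], [-0.77, 2.02], [0.04, 2.7], [-1, 4.14], [0.28, 2.66], [-3.11, 3.11]. Speed limits (rad/s): [2.57, 2.57, 3.14, 3.14, 3.14, 3.14].

### API

Orientations are given as a unit quaternion [w, x, y, z].
In Python, from cell import * gives the robot as it stands.
- The arm moves only by the shell command python3 -m crank 'ROWS'. ROWS is a JSON object of lists of equal length, an entry for each row: "claw": the finger opening in mm, from 0 to 91.8; "slide": the shift along the tool's x, y, z in mm, a list of three; "delta_rot": the turn, a rotation vector about the tool's x, y, z in degrees, a list of three. A call has 1 to 5 rows; each row is the pose to reach, as a shift and turn from the pose commanded when the call began, along the tool's axes at that moment; what a row does not reach only later rows make up. A row lasts 1/8 s, in which the tool goes at most 62.5 mm and 10.7 degrees, less where a joint would pass 70% of its speed; a pose out of reach is approached as far as the arm can. A call with a gripper value outside its range is refused whole. The fingers move at their own pace and stop on an object; the grip force is fixed at half the most. Time passes only in rows, so rows that repeat a pose let the fingers close. It gives the time, the measured TCP pose, the force, the opening and the grip force at its end, in the units of the state.
- get_state(): the state, without advancing time (a new reading comes with each control period).
- camera(name): name is "side" or "top" or "wrist"; returns a dict with "color" (400x640x3 uint8, red, green, blue), "depth" (400x640 float32, m along the optical axis (not along the pixel's ray), 0 where there is no reading), "camera_matrix" (3x3 intrinsics, pixels), "R" (3x3) and "t" (3): a world point X has camera coordinates R X + t. Camera axes: x right, y down, z forward; pixel columns grow to the right and rows downward; lengths in m; the calibration is good to about 2 mm. A picture is of the moment at which its call begins.
- sign_off(): hands the job in; it is judged then, once.
The state is a dict: "time": time; "joint_positions": joint angles; "qvel": joint speeds; "joint_torque": joint torques, N m; "ee_pos": TCP position; "orientation": TCP orientation; "force": force on the tool from outside, world axes, zero at the start; "moment": the same for the moment, N m; "gripper_width": finger opening in m; "grasp_force": force on a finger pad.
Only numpy, scipy, OpenCV 4.12 (cv2) and the standard library are available. Lean on these libraries where they do the work, as an engineer would, in place of code of your own. Each camera call takes 0.05 s, during which the arm holds its last target. There are 200 camera calls.

## Working session

There is one attempt and no reset: what is moved stays moved. The work goes in short steps, Python scripts to look and compute and a shell command to move; the robot and the scene stay as the last step left them, time stands still between calls to the robot, and variables do not carry over. Pictures are saved under pics/ and viewed, at most 10 in all, crops included, and the job is handed in when it is done.

```bash
mkdir -p pics; ls; python3 - <<'E'
from cell import *
import cv2, numpy as np
print(get_state())
for n in ("top","side"):
    c=camera(n); np.savez(f"pics/{n}0.npz",**c); cv2.imwrite(f"pics/{n}0.png",c["color"][...,::-1]); print(n,c["camera_matrix"].tolist(),c["R"].tolist(),c["t"].tolist())
E
```

```text
pics
{'time': 0.0, 'joint_positions': array([ 9.65022068e-01,  3.42714373e-01,  1.52502350e+00, -4.75693349e-05,
        1.27538939e+00, -1.45962854e-01]), 'qvel': array([ 0.00149684, -0.00061524,  0.00028202, -0.00058627,  0.0007328 ,
        0.00057597]), 'joint_torque': array([ 1.10000976e-03, -4.31248963e+01, -2.44220209e+01,  7.19032134e-02,
        5.61976992e-02, -1.76729714e-04]), 'ee_pos': array([0.23287274, 0.47037219, 0.40404682]), 'orientation': array([-2.60501844e-04,  2.27878882e-01,  9.73689183e-01, -7.22089588e-04]), 'force': array([-0.52688234, -0.25626907,  0.66644159]), 'moment': array([-0.00992857, -0.0819192 , -0.00542225]), 'grasp_force': 0.0, 'gripper_width': 0.09190435215200804}
top [[466.07346322223003, 0.0, 325.86625032749845], [0.0, 466.07346322223003, 201.15281462537104], [0.0, 0.0, 1.0]] [[0.02836884192635254, -0.9995960133920009, -0.0017374747699363412], [-0.9901504658603992, -0.027862284419266203, -0.1372069534075224], [0.1371031136196101, 0.005612763825287559, -0.9905408790746849]] [-0.002468599711399879, 0.5989238354929286, 1.2830903441468924]
side [[394.106700577805, 0.0, 320.7869828801367], [0.0, 394.106700577805, 203.90674642279618], [0.0, 0.0, 1.0]] [[0.7091865724370802, -0.7049855645057833, -0.00705402816897942], [-0.468679213439781, -0.463950377235139, -0.7517245787872318], [0.5266822574991632, 0.5364190538206437, -0.6594394576712488]] [-0.4114238894643305, 0.30228939256367937, 0.9117236801457927]
```

View pics/top0.png

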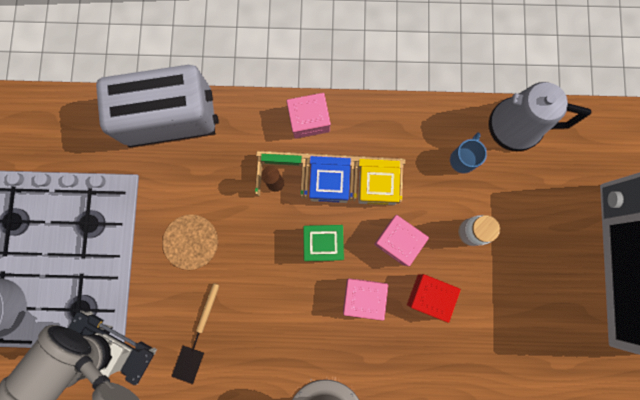

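View pics/side0.png

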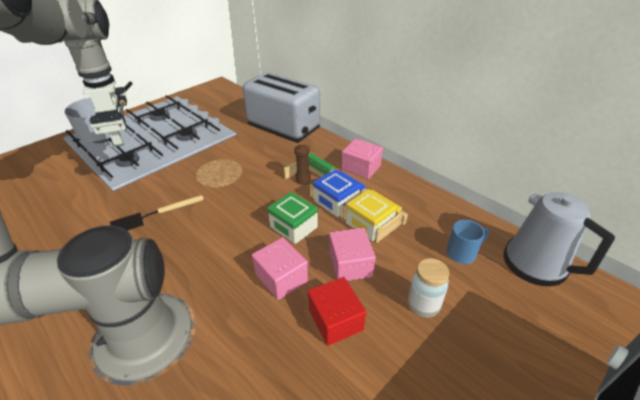

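The top view shows the green tin at about (323,243), the green bay with the mill at (282,172) and (272,178), the mat at (190,241), the jar at (482,230) and the mug at (468,155). Green-lid look-alikes are pink at (308,113), (403,240) and (366,299), and red at (435,298). Only (323,243) is cream with a green lid.

```bash
cat > h.py <<'E'
import cv2, numpy as np
def load(n): return dict(np.load(f"pics/{n}.npz"))
def ray(c,uv,z):
    uv=np.atleast_2d(np.asarray(uv,float)); K,R,t=c["camera_matrix"],c["R"],c["t"]
    d=np.c_[uv,np.ones(len(uv))]@np.linalg.inv(K).T@R; o=-R.T@t
    return o+d*((z-o[2])/d[:,2])[:,None]
def cloud(c):
    v,u=np.mgrid[:400,:640]; Z=c["depth"]; K=c["camera_matrix"]
    p=np.stack([(u-K[0,2])/K[0,0]*Z,(v-K[1,2])/K[1,1]*Z,Z],-1)
    return (p-c["t"])@c["R"]
def mask(c,lo,hi,box):
    m=cv2.inRange(cv2.cvtColor(c["color"],cv2.COLOR_RGB2HSV),lo,hi); o=np.zeros_like(m)
    u0,v0,u1,v1=box; o[v0:v1,u0:u1]=m[v0:v1,u0:u1]; return o
def rect(c,m,z):
    m=cv2.morphologyEx(m,cv2.MORPH_CLOSE,np.ones((3,3)))
    k=max(cv2.findContours(m,0,1)[0],key=cv2.contourArea)[:,0]
    p=ray(c,k,z)[:,:2]; (x,y),(w,h),a=cv2.minAreaRect((p*1000).astype(np.float32))
    a=(a+45)%90-45 
    return np.round([x,y,w,h,a],1)
G=((45,100,40),(85,255,255))
E
python3 - <<'E'
from h import *
c=load("top0"); P=cloud(c)
print("gtin",rect(c,mask(c,*G,(295,215,355,270)),.08))
print("label",rect(c,mask(c,*G,(250,145,305,170)),.06))
print("blue",rect(c,mask(c,(105,120,60),(125,255,255),(300,150,360,205)),.08))
print("yel",rect(c,mask(c,(22,120,80),(32,255,255),(355,150,410,210)),.08))
# mat
m=mask(c,(5,40,60),(20,170,255),(155,205,225,275)); g=cv2.cvtColor(c["color"],cv2.COLOR_RGB2HSV)
print("mat hsv",g[241,190],"wood",g[260,260])
Z=P[...,2]
q=P[150:205,250:300]; s=q[q[...,2]>.125]; print("mill cap",len(s),s.mean(0),np.ptp(s,axis=0))
for n,(u0,v0,u1,v1) in dict(mat=(155,205,225,275)).items():
    q=P[v0:v1,u0:u1].reshape(-1,3); s=q[(q[:,2]>.002)]; print(n,len(s),s.mean(0),np.ptp(s,axis=0))
for n,(u0,v0,u1,v1),h in (("jar",(450,205,510,255),.11),("mug",(440,130,495,180),.07)):
    q=P[v0:v1,u0:u1].reshape(-1,3); s=q[q[:,2]>h]; print(n,s.mean(0),np.ptp(s,axis=0))
# wall points of the rack
q=P[145:205,250:306]; s=q[(q[...,2]>.03)&(q[...,2]<.056)]; np.set_printoptions(suppress=True,precision=3)
print(len(s)); 
im=cv2.resize(c["color"][140:275,150:420],None,fx=2.9,fy=2.9,interpolation=cv2.INTER_CUBIC); cv2.imwrite("pics/crop.png",im[...,::-1])
E
```

```text
gtin [479.7  19.   95.1 109.2   1.6]
label [713.8 145.6 113.8  26.4  -1.5]
blue [657.7   3.4 127.4 113.3   1.9]
yel [ 654.8 -134.   125.4  113.4    2.7]
mat hsv [ 15 137 194] wood [ 13 164 159]
mill cap 263 [0.64448448 0.16085761 0.17404852] [0.26075841 0.18271026 1.22807563]
mat 1851 [0.47421011 0.40100045 0.0168308 ] [0.20207225 0.50601144 1.35112539]
jar [ 0.52286567 -0.39689834  0.15531886] [0.14197709 0.45010702 1.24302471]
mug [ 0.73071908 -0.3739876   0.12853514] [0.38161473 0.43208774 1.28305553]
578
```

View pics/crop.png

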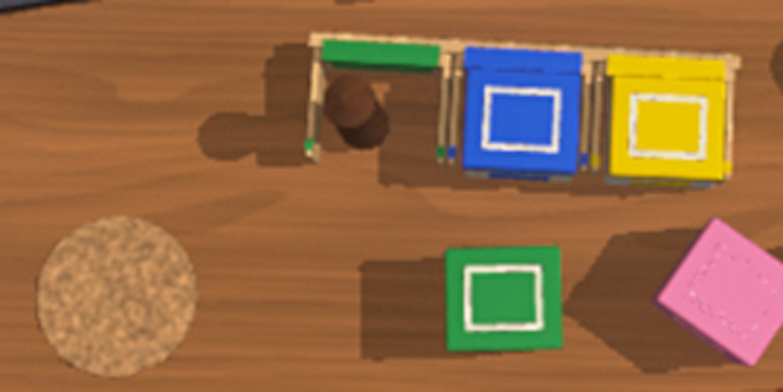

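The crop confirms the green tin as the cream one with the green lid at crop (503,298). The mill stands in the green bay at crop (352,100), nearer its left wall. I'll refine the rack pose next, filtering out bad depth readings.

```bash
python3 - <<'E'
from h import *
np.set_printoptions(suppress=True,precision=4)
c=load("top0"); P=cloud(c); P[c["depth"]==0]=np.nan
def box(u0,v0,u1,v1,lo,hi):
    q=P[v0:v1,u0:u1].reshape(-1,3); return q[(q[:,2]>lo)&(q[:,2]<hi)]
def circ(n,b,lo,hi):
    s=box(*b,lo,hi); print(n,len(s),np.median(s[:,2]),cv2.minEnclosingCircle(s[:,:2].astype(np.float32)),s.mean(0)[:2])
circ("mill",(250,145,300,200),.13,.15)
circ("jar",(450,205,510,255),.12,.14)
circ("mug",(440,130,495,180),.08,.1)
# mat by brightness
hsv=cv2.cvtColor(c["color"],cv2.COLOR_RGB2HSV)
m=np.zeros((400,640),np.uint8); b=(150,200,235,285)
m[b[1]:b[3],b[0]:b[2]]=((cv2.GaussianBlur(hsv[...,2],(5,5),0)>168)[b[1]:b[3],b[0]:b[2]])*255
k=max(cv2.findContours(m,0,1)[0],key=cv2.contourArea)[:,0]
p=ray(c,k,.004)[:,:2].astype(np.float32); print("mat",cv2.fitEllipse(p), cv2.minEnclosingCircle(p))
# crop points -> world
f=lambda L,z: ray(c,np.array(L)/2.9+[150-.3,140-.3],z)
print("wall tips z.05",f([(310,146),(441,153),(452,154),(584,162),(597,162),(729,168)],.05))
print("back outer top ends z.06",f([(310,34),(740,55)],.06))
print("inlay centres", f([(521,118),(668,126),(503,298)],.08))
# label inner (front) bottom edge, side walls
for n,cx in (("gtin",(295,215,355,270)),("blue",(300,150,360,205)),("yel",(355,155,410,210))):
    s=box(*cx,.07,.09); print(n,np.median(s[:,2]),cv2.minAreaRect((s[:,:2]*1000).astype(np.float32)))
E
```

```text
mill 171 0.13422657428322787 ((0.6539553999900818, 0.16670182347297668), 0.023363424465060234) [0.6537 0.166 ]
jar 565 0.1294172589151178 ((0.5260037779808044, -0.40830036997795105), 0.03526993840932846) [ 0.5254 -0.4069]
mug 175 0.0879768689583951 ((0.7380121350288391, -0.38695886731147766), 0.04149159416556358) [ 0.7386 -0.3867]
mat ((0.4762943387031555, 0.4038045406341553), (0.15199773013591766, 0.15710416436195374), 98.08635711669922) ((0.4769318997859955, 0.40293529629707336), 0.08157142251729965)
wall tips z.05 [[ 0.6238  0.2115  0.05  ]
 [ 0.6205  0.0833  0.05  ]
 [ 0.6198  0.0725  0.05  ]
 [ 0.6155 -0.0564  0.05  ]
 [ 0.6159 -0.0691  0.05  ]
 [ 0.6136 -0.1977  0.05  ]]
back outer top ends z.06 [[ 0.7333  0.2153  0.06  ]
 [ 0.7241 -0.2062  0.06  ]]
inlay centres [[ 0.6518  0.0062  0.08  ]
 [ 0.648  -0.1345  0.08  ]
 [ 0.4796  0.0184  0.08  ]]
gtin 0.07943569262488127 ((478.9447021484375, 18.946147918701172), (98.52945709228516, 109.26596069335938), 1.8655970096588135)
blue 0.07927462461099559 ((649.579833984375, -7.988105773925781), (140.27793884277344, 98.42314147949219), 89.0707778930664)
yel 0.0795196362059926 ((647.0040283203125, -133.07029724121094), (110.39788055419922, 99.46711730957031), 89.30559539794922)
```

```bash
cat >> h.py <<'E'
from scipy.spatial.transform import Rotation as Ro
def go(xyz,yaw=None):
    "slide mm / turn deg to bring the grasp point to xyz, tool down, closing axis at yaw deg (world)"
    from cell import get_state
    s=get_state(); q=s["orientation"]; R=Ro.from_quat(np.r_[q[1:],q[0]]); 
    g=s["ee_pos"]+R.apply([0,0,.159]); y=R.apply([0,1,0]); cur=np.degrees(np.arctan2(y[1],y[0]))
    if yaw is None: yaw=cur
    d=(yaw-cur+90)%180-90; Y=np.radians(cur+d); T=np.c_[[np.sin(Y),-np.cos(Y),0],[np.cos(Y),np.sin(Y),0],[0,0,-1]]
    tcp=np.array(xyz)-[0,0,-.159]
    print("t",round(s["time"],2),"grasp",np.round(g*1000,1),"yaw",round(cur,1),"w",round(s["gripper_width"]*1000,1),"gf",s["grasp_force"],"F",np.round(s["force"],1))
    print("slide",np.round(R.inv().apply(tcp-s["ee_pos"])*1000,1),"rot",np.round((R.inv()*Ro.from_matrix(T)).as_rotvec(degrees=True),1),"j",np.round(s["joint_positions"],2))
E
python3 -m crank '{"claw":[91,91,91,91,91],"slide":[[-60,-10,0],[-120,-20,0],[-180,-30,0],[-240,-40,0],[-300,-50,0]],"delta_rot":[[0,0,-5],[0,0,-10],[0,0,-15],[0,0,-20],[0,0,-25]]}'
python3 -c "
from h import *
go([.654,.1663,.22],88.7)"
```

```text
time: 0.72
ee_pos: [0.481, 0.2911, 0.4044]
orientation: [-0.0, 0.01, 1.0, -0.0]
force: [0.9, 0.6, 0.4]
gripper_width: 0.0912
grasp_force: 0.0
t 0.72 grasp [480.9 291.1 245.4] yaw 88.8 w 91.2 gf 0.0 F [0.9 0.6 0.4]Traceback (most recent call last):
  File "<string>", line 3, in <module>
    go([.654,.1663,.22],88.7)
    ~~^^^^^^^^^^^^^^^^^^^^^^^
  File "h.py", line 31, in go
    print("slide",np.round(R.inv().apply(tcp-s["ee_pos"])*1000,1),"rot",np.round((R.inv()*Ro.from_matrix(T)).as_rotvec(degrees=True),1),"j",np.round(s["joint_positions"],2))
                                                                                          ~~~~~~~~~~~~~~^^^
  File "scipy/spatial/transform/_rotation.pyx", line 1143, in scipy.spatial.transform._rotation.Rotation.from_matrix
ValueError: Non-positive determinant (left-handed or null coordinate frame) in rotation matrix 0: [[ 0.99974261  0.02268733  0.        ]
 [-0.02268733  0.99974261  0.        ]
 [ 0.          0.         -1.        ]].
```

```bash
sed -i 's/\[np.sin(Y),-np.cos(Y),0\]/[-np.sin(Y),np.cos(Y),0]/' h.py
python3 -m crank '{"claw":[91,91,91,91,91],"slide":[[-45,-31,0],[-90,-62,0],[-130,-90,0],[-176,-121,0],[-176,-121,0]],"delta_rot":[[0,0,0],[0,0,0],[0,0,0],[0,0,0],[0,0,0]]}'
python3 - <<'E'
from h import *
from cell import *
go([.654,.1663,.099],88.7)
c=camera("wrist"); np.savez("pics/w1.npz",**c); cv2.imwrite("pics/w1.png",c["color"][...,::-1])
P=cloud(c); P[c["depth"]==0]=np.nan; q=P.reshape(-1,3); n=np.linalg.norm(q[:,:2]-[.654,.166],axis=1)<.05
s=q[n&(q[:,2]>.133)&(q[:,2]<.15)]; print(len(s),np.median(s[:,2]),cv2.minEnclosingCircle(s[:,:2].astype(np.float32)))
E
```

```text
time: 1.35
ee_pos: [0.655, 0.1644, 0.4026]
orientation: [-0.001, 0.014, 1.0, -0.0]
force: [-1.4, 0.0, -0.3]
gripper_width: 0.0905
grasp_force: 0.0
t 1.35 grasp [654.8 164.3 243.6] yaw 88.4 w 90.5 gf 0.0 F [-1.4  0.  -0.3]
slide [  0.9   2.  144.6] rot [-0.1 -0.1 -0.3] j [ 0.13  0.63  1.05 -0.    1.46 -1.41]
1414 0.13649100059322322 ((0.6561675071716309, 0.1656990498304367), 0.02049335092306137)
```

View pics/w1.png

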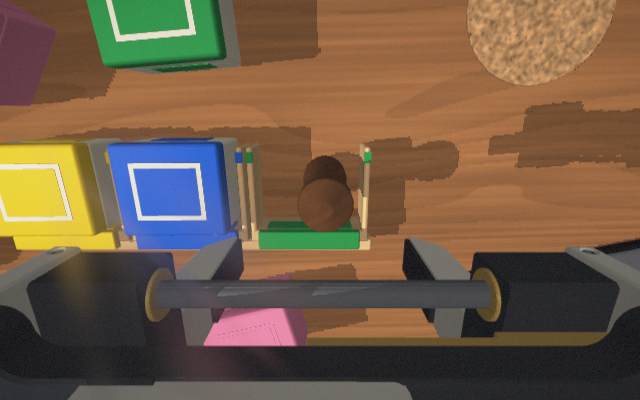

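The wrist view agrees with the top view. The mill cap is at (326,200), the green wall tips at (249,157) and (367,156), and the fingers are wide enough. Descending now.

```bash
python3 - <<'E'
from h import *
c=load("w1"); print(ray(c,[(249,157),(367,156)],.05), ray(c,[(260,232),(359,230)],.06))
E
python3 -m crank '{"claw":[91,91,91,91,91],"slide":[[0,2,50],[0,2,95],[0,2,130],[0,2,144],[0,2,144]],"delta_rot":[[0,0,0],[0,0,0],[0,0,0],[0,0,0],[0,0,0]]}'
python3 -m crank '{"claw":[30,30,30,30,30],"slide":[[0,0,0],[0,0,0],[0,0,0],[0,0,0],[0,0,0]],"delta_rot":[[0,0,0],[0,0,0],[0,0,0],[0,0,0],[0,0,0]]}'
python3 -c "
from h import *
go([.654,.1663,.099],88.7)"
```

```text
[[0.62426759 0.08415119 0.05      ]
 [0.62675908 0.21236071 0.05      ]] [[0.70820184 0.09075771 0.06      ]
 [0.70883573 0.2030854  0.06      ]]
time: 2.02
ee_pos: [0.6523, 0.1702, 0.2606]
orientation: [-0.001, 0.011, 1.0, 0.0]
force: [0.9, 0.2, 0.7]
gripper_width: 0.0909
grasp_force: 0.0
time: 2.65
ee_pos: [0.6529, 0.1693, 0.261]
orientation: [0.0, 0.012, 1.0, -0.0]
force: [-0.0, -0.9, 1.3]
gripper_width: 0.0487
grasp_force: 30.0
t 2.65 grasp [652.9 169.3 102. ] yaw 88.7 w 48.7 gf 30.00135008711368 F [-0.  -0.9  1.3]
slide [-1.2 -3.   3. ] rot [-0.  0. -0.] j [ 0.14  0.74  1.25 -0.    1.16 -1.41]
```

```bash

python3 -m crank '{"claw":[30,30,30,30,30],"slide":[[0,-3,-20],[0,-3,-45],[0,-3,-70],[0,-3,-95],[0,-3,-95]],"delta_rot":[[0,0,0],[0,0,0],[0,0,0],[0,0,0],[0,0,0]]}'
python3 - <<'E'
from h import *
from cell import *
go([.476,.404,.120])
c=camera("side"); cv2.imwrite("pics/s1.png",cv2.resize(c["color"][60:260,160:400],None,fx=2.5,fy=2.5)[...,::-1])
E
```

```text
time: 3.28
ee_pos: [0.653, 0.1665, 0.3575]
orientation: [0.002, 0.012, 1.0, 0.0]
force: [-0.1, 0.2, -2.0]
gripper_width: 0.0488
grasp_force: 30.0
t 3.27 grasp [653.6 166.6 198.5] yaw 88.7 w 48.8 gf 29.999788203026014 F [-0.1  0.2 -2. ]
slide [182.8 233.2  77.9] rot [ 0.   0.2 -0. ] j [ 0.14  0.65  1.13  0.    1.35 -1.41]
```

View pics/s1.png

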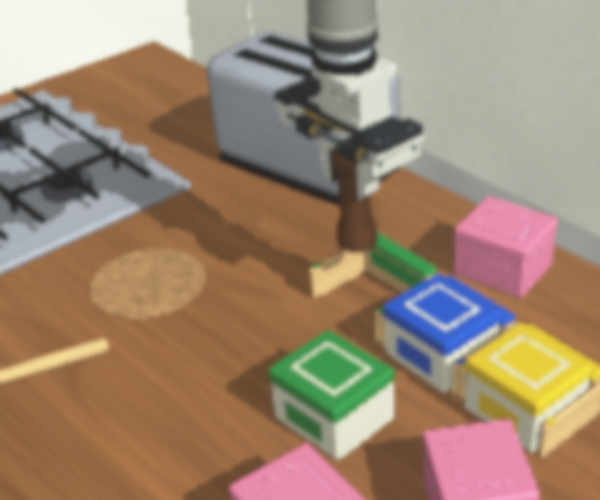

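The mill hangs upright in the fingers, clear of the bay, with its foot at crop (357,247). Carrying it to the mat now.

```bash

python3 -m crank '{"claw":[30,30,30,30,30],"slide":[[30,38,0],[70,90,0],[115,147,0],[155,198,0],[178,227,0]],"delta_rot":[[0,0,0],[0,0,0],[0,0,0],[0,0,0],[0,0,0]]}'
python3 -m crank '{"claw":[30,30,30],"slide":[[5,6,0],[5,6,20],[5,6,40]],"delta_rot":[[0,0,0],[0,0,0],[0,0,0]]}'
python3 -c "
from h import *
go([.476,.404,.107])"
```

```text
time: 3.95
ee_pos: [0.4781, 0.3991, 0.3537]
orientation: [-0.001, 0.011, 1.0, -0.001]
force: [1.0, 0.5, -2.8]
gripper_width: 0.0489
grasp_force: 30.0
time: 4.32
ee_pos: [0.4753, 0.4031, 0.3139]
orientation: [-0.001, 0.012, 1.0, -0.001]
force: [-0.3, -0.3, -2.6]
gripper_width: 0.0488
grasp_force: 30.0
t 4.33 grasp [475.1 402.9 154.9] yaw 88.7 w 48.8 gf 29.99986000337941 F [-0.3 -0.3 -2.6]
slide [-0.7  1.  47.9] rot [-0.1 -0.1 -0. ] j [ 0.58  0.6   1.36 -0.    1.18 -0.97]
```

```bash

python3 -m crank '{"claw":[30,30,30,30],"slide":[[0,0,25],[0,0,38],[0,0,44],[0,0,44]],"delta_rot":[[0,0,0],[0,0,0],[0,0,0],[0,0,0]]}'
python3 -m crank '{"claw":[30,30,30],"slide":[[0,0,2],[0,0,4],[0,0,4]],"delta_rot":[[0,0,0],[0,0,0],[0,0,0]]}'
python3 -c "
from h import *
go([.476,.404,.107])"
```

```text
time: 4.82
ee_pos: [0.4755, 0.4035, 0.2717]
orientation: [-0.0, 0.012, 1.0, -0.0]
force: [-1.1, -0.3, -2.5]
gripper_width: 0.0483
grasp_force: 30.0
time: 5.2
ee_pos: [0.4752, 0.4037, 0.2679]
orientation: [0.0, 0.012, 1.0, 0.0]
force: [0.3, 0.3, -2.0]
gripper_width: 0.0482
grasp_force: 30.0
t 5.2 grasp [475.2 403.7 108.9] yaw 88.7 w 48.2 gf 29.999658657989983 F [ 0.3  0.3 -2. ]
slide [-0.8  0.3  1.9] rot [ 0.  0. -0.] j [ 0.58  0.65  1.41  0.    1.08 -0.97]
```

```bash

python3 -m crank '{"claw":[30,30,30],"slide":[[0,0,1.5],[0,0,3],[0,0,3]],"delta_rot":[[0,0,0],[0,0,0],[0,0,0]]}'
```

```text
time: 5.58
ee_pos: [0.4753, 0.4037, 0.2649]
orientation: [0.0, 0.012, 1.0, 0.0]
force: [-0.2, 0.0, -0.9]
gripper_width: 0.0483
grasp_force: 30.0
```

```bash

python3 -m crank '{"claw":[30,30],"slide":[[0,0,1],[0,0,1]],"delta_rot":[[0,0,0],[0,0,0]]}'
python3 -m crank '{"claw":[60,75,91,91,91],"slide":[[0,0,0],[0,0,0],[0,0,0],[0,0,0],[0,0,0]],"delta_rot":[[0,0,0],[0,0,0],[0,0,0],[0,0,0],[0,0,0]]}'
python3 -m crank '{"claw":[91,91,91,91,91],"slide":[[0,0,-20],[0,0,-60],[0,0,-110],[0,0,-110],[0,0,-110]],"delta_rot":[[0,0,0],[0,0,0],[0,0,0],[0,0,0],[0,0,0]]}'
python3 - <<'E'
from h import *
from cell import *
go([.40,.0,.1],90)
c=camera("wrist");P=cloud(c); P[c["depth"]==0]=np.nan; q=P.reshape(-1,3); n=np.linalg.norm(q[:,:2]-[.476,.404],axis=1)<.08
s=q[n&(q[:,2]>.133)&(q[:,2]<.16)]; print(len(s),np.median(s[:,2]),s[:,2].max(),cv2.minEnclosingCircle(s[:,:2].astype(np.float32)))
cv2.imwrite("pics/w2.png",c["color"][...,::-1])
E
```

```text
time: 5.82
ee_pos: [0.4755, 0.4037, 0.2649]
orientation: [0.001, 0.012, 1.0, 0.0]
force: [-0.3, -1.4, 5.1]
gripper_width: 0.0484
grasp_force: 30.0
time: 6.45
ee_pos: [0.4752, 0.4037, 0.2636]
orientation: [-0.0, 0.012, 1.0, -0.0]
force: [-0.1, 0.4, -0.3]
gripper_width: 0.0903
grasp_force: 0.0
time: 7.08
ee_pos: [0.475, 0.4036, 0.3732]
orientation: [-0.0, 0.012, 1.0, -0.0]
force: [0.3, -0.0, -0.8]
gripper_width: 0.0911
grasp_force: 0.0
t 7.08 grasp [474.9 403.5 214.2] yaw 88.7 w 91.1 gf 0.0 F [ 0.3 -0.  -0.8]
slide [  65.5 -405.2  114.4] rot [-0.  -0.  -1.3] j [ 0.58  0.55  1.28  0.    1.31 -0.97]
2906 0.13819720773976252 0.14670547956643476 ((0.47847795486450195, 0.3999767005443573), 0.02473270893096924)
```

View pics/w2.png

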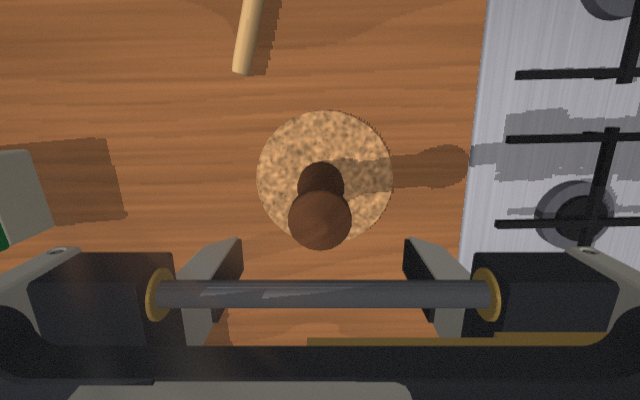

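The mill stands upright near the centre of the mat, with its foot around (322,183), and is released. Next I'll set the arm up to push the green tin sideways (+y), checking the free gap beside the pink tin first.

```bash
python3 - <<'E'
from h import *
c=load("top0"); P=cloud(c); P[c["depth"]==0]=np.nan
for b in ((370,205,432,270),(340,270,392,325)):
    q=P[b[1]:b[3],b[0]:b[2]].reshape(-1,3); s=q[(q[:,2]>.03)]
    print(np.nanmax(s[:,2]),s[:,:2].min(0),s[:,:2].max(0), s[s[:,1].argmax()])
go([.477,-.07,.19],-1.3)
E
```

```text
0.0889335608031305 [ 0.42259883 -0.26565846] [ 0.56112216 -0.12591768] [ 0.48517674 -0.12591768  0.07570027]
0.08723924524883392 [ 0.27705871 -0.15790593] [ 0.38362234 -0.03996671] [ 0.2985127  -0.03996671  0.07828699]
t 7.12 grasp [474.6 403.3 213.4] yaw 88.7 w 91.0 gf 0.0 F [ 0.1 -0.1  0.6]
slide [ -13.2 -473.3   24. ] rot [-0.1 -0.  90. ] j [ 0.58  0.55  1.28  0.    1.31 -0.97]
```

```bash

python3 -m crank '{"claw":[50,50,50,50,50],"slide":[[-1,-40,0],[-3,-90,0],[-5,-140,0],[-7,-190,0],[-8,-240,0]],"delta_rot":[[0,0,9],[0,0,18],[0,0,27],[0,0,36],[0,0,45]]}'
python3 -c "
from h import *
go([.477,-.07,.17],-1.3)"
```

```text
time: 7.75
ee_pos: [0.4772, 0.162, 0.3722]
orientation: [-0.001, 0.396, 0.918, -0.001]
force: [0.4, -1.2, 0.5]
gripper_width: 0.0506
grasp_force: 0.0
t 7.75 grasp [476.7 161.9 213.2] yaw 43.4 w 50.6 gf 0.0 F [ 0.4 -1.2  0.5]
slide [-168.6 -159.3   43.3] rot [-0.2 -0.  44.7] j [ 0.18  0.33  1.63 -0.    1.18 -0.58]
```

```bash

python3 -m crank '{"claw":[50,50,50,50,50],"slide":[[-34,-32,0],[-68,-64,10],[-102,-96,20],[-136,-128,30],[-168,-159,43]],"delta_rot":[[0,0,9],[0,0,18],[0,0,27],[0,0,36],[0,0,44.7]]}'
python3 -m crank '{"claw":[50],"slide":[[0,0,0]],"delta_rot":[[0,0,0]]}'
python3 -c "
from h import *
go([.477,-.072,.053],-1.3)"
```

```text
time: 8.38
ee_pos: [0.4781, -0.0692, 0.3292]
orientation: [-0.001, 0.715, 0.699, -0.0]
force: [1.0, -0.2, 0.2]
gripper_width: 0.0503
grasp_force: 0.0
time: 8.5
ee_pos: [0.4779, -0.0701, 0.3285]
orientation: [-0.002, 0.715, 0.699, -0.001]
force: [-0.4, 0.0, 0.9]
gripper_width: 0.0502
grasp_force: 0.0
t 8.5 grasp [477.2 -69.9 169.5] yaw -1.3 w 50.2 gf 0.0 F [-0.4  0.   0.9]
slide [ -2.1  -0.4 116.5] rot [-0.3 -0.1 -0. ] j [-0.3   0.35  1.75 -0.    1.05 -0.28]
```

```bash

python3 -m crank '{"claw":[50,50,50,50,50],"slide":[[0,0,40],[0,0,80],[0,0,105],[0,0,116],[0,0,116]],"delta_rot":[[0,0,0],[0,0,0],[0,0,0],[0,0,0],[0,0,0]]}'
python3 -m crank '{"claw":[50,50,50,50,50],"slide":[[10,0,0],[20,0,0],[30,0,0],[40,0,0],[50,0,0]],"delta_rot":[[0,0,0],[0,0,0],[0,0,0],[0,0,0],[0,0,0]]}'
python3 -m crank '{"claw":[50,50,50,50,50],"slide":[[12,0,0],[24,0,0],[36,0,0],[48,0,0],[60,0,0]],"delta_rot":[[0,0,0],[0,0,0],[0,0,0],[0,0,0],[0,0,0]]}'
python3 - <<'E'
from h import *
from cell import *
go([.48,.0875,.053],-1.3)
c=camera("top"); np.savez("pics/top1.npz",**c); cv2.imwrite("pics/top1.png",c["color"][...,::-1])
print("gtin",rect(c,mask(c,*G,(240,200,360,290)),.08))
E
```

```text
time: 9.12
ee_pos: [0.4785, -0.0672, 0.2143]
orientation: [-0.001, 0.713, 0.701, -0.0]
force: [0.5, 0.6, 0.4]
gripper_width: 0.05
grasp_force: 0.0
time: 9.75
ee_pos: [0.4799, -0.0173, 0.2153]
orientation: [0.001, 0.714, 0.701, 0.001]
force: [-0.0, -6.3, 3.9]
gripper_width: 0.0502
grasp_force: 2.6
time: 10.38
ee_pos: [0.4809, 0.0427, 0.2152]
orientation: [0.001, 0.714, 0.701, 0.0]
force: [0.1, -4.8, 3.6]
gripper_width: 0.0502
grasp_force: 2.7
t 10.38 grasp [481.1  42.7  56.2] yaw -1.0 w 50.2 gf 2.670028991997242 F [ 0.1 -4.8  3.6]
slide [44.7 -1.7  3.2] rot [0.1 0.  0.3] j [-0.07  0.52  1.87 -0.    0.75 -0.05]
gtin [486.5 151.5  22.2  95.6  -2.9]
```

```bash

python3 -m crank '{"claw":[50,50,50,50,50],"slide":[[12,0,0],[24,0,0],[34,0,0],[40,0,0],[43,0,0]],"delta_rot":[[0,0,0],[0,0,0],[0,0,0],[0,0,0],[0,0,0]]}'
python3 -m crank '{"claw":[50,50,50,50,50],"slide":[[-20,0,0],[-40,0,0],[-40,0,-50],[-40,0,-100],[-40,0,-120]],"delta_rot":[[0,0,0],[0,0,0],[0,0,0],[0,0,0],[0,0,0]]}'
python3 - <<'E'
from h import *
from cell import *
go([.35,.0,.18],88.7)
c=camera("top"); np.savez("pics/top2.npz",**c); cv2.imwrite("pics/top2.png",c["color"][...,::-1])
print("gtin",rect(c,mask(c,*G,(240,200,360,290)),.08))
P=cloud(c); P[c["depth"]==0]=np.nan; q=P[200:290,200:360].reshape(-1,3); s=q[(q[:,2]>.073)&(q[:,2]<.087)&(q[:,1]>.07)]
print(cv2.minAreaRect((s[:,:2]*1000).astype(np.float32)))
E
```

```text
time: 11.05
ee_pos: [0.4813, 0.0855, 0.2148]
orientation: [0.0, 0.713, 0.701, 0.0]
force: [-0.0, -5.3, 4.3]
gripper_width: 0.0503
grasp_force: 2.6
time: 11.68
ee_pos: [0.4808, 0.0456, 0.3371]
orientation: [0.001, 0.714, 0.701, 0.002]
force: [-0.7, -0.3, -0.5]
gripper_width: 0.0502
grasp_force: 0.0
t 11.68 grasp [481.3  45.8 178.1] yaw -1.1 w 50.2 gf 0.0 F [-0.7 -0.3 -0.5]
slide [ -48.  -129.9   -2.4] rot [  0.2   0.1 -89.8] j [-0.06  0.33  1.74  0.    1.06 -0.05]
gtin [485.9 184.8  95.3  43.4   1.6]
((485.7972106933594, 154.5968017578125), (105.29253387451172, 96.67850494384766), 89.5411605834961)
```

```bash

python3 -m crank '{"claw":[50,50,50,50,50],"slide":[[10,-20,0],[20,-40,0],[35,-60,0],[50,-80,0],[65,-96,0]],"delta_rot":[[0,0,-9],[0,0,-18],[0,0,-27],[0,0,-36],[0,0,-45]]}'
python3 -m crank '{"claw":[50,50,50,50,50],"slide":[[10,7,0],[20,14,0],[27,21,0],[32,28,0],[32,32,0]],"delta_rot":[[0,0,-9],[0,0,-18],[0,0,-27],[0,0,-36],[0,0,-45]]}'
python3 - <<'E'
from h import *
from cell import *
go([.385,.1545,.18],88.7)
c=camera("top"); np.savez("pics/top3.npz",**c); cv2.imwrite("pics/top3.png",c["color"][...,::-1])
print("gtin",rect(c,mask(c,*G,(220,200,360,290)),.08))
P=cloud(c); P[c["depth"]==0]=np.nan; q=P[200:290,200:360].reshape(-1,3); s=q[(q[:,2]>.073)&(q[:,2]<.087)&(q[:,1]>.07)&(q[:,0]>.42)]
print(cv2.minAreaRect((s[:,:2]*1000).astype(np.float32)))
E
```

```text
time: 12.35
ee_pos: [0.3846, 0.1127, 0.3337]
orientation: [-0.001, 0.389, 0.921, -0.0]
force: [0.0, 0.6, -0.6]
gripper_width: 0.0501
grasp_force: 0.0
time: 12.98
ee_pos: [0.3861, 0.1579, 0.3336]
orientation: [-0.001, 0.006, 1.0, 0.0]
force: [-1.2, 0.6, -0.4]
gripper_width: 0.0502
grasp_force: 0.0
t 12.97 grasp [385.8 158.  174.6] yaw 89.3 w 50.2 gf 0.0 F [-1.2  0.6 -0.4]
slide [ 1.1 -3.4 -5.4] rot [ 0.  -0.1  0.6] j [ 0.2   0.23  1.91  0.    1.01 -1.36]
gtin [485.4 150.5 108.6  97.2  -1. ]
((485.52752685546875, 152.00486755371094), (110.1703109741211, 97.45955657958984), 88.8519058227539)
```

View pics/top3.png

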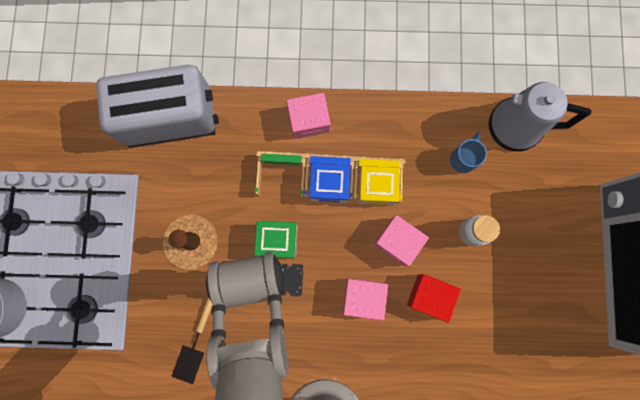

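The tin is at (276,239) in the picture, on the bay's axis and parallel to it, with the mill upright on the mat at (186,240). Now lowering the gripper behind the tin for the push home.

```bash

python3 -m crank '{"claw":[50,50,50,50,50],"slide":[[0,-4,40],[0,-4,80],[0,-4,110],[0,-4,122],[0,-4,122]],"delta_rot":[[0,0,0.6],[0,0,0.6],[0,0,0.6],[0,0,0.6],[0,0,0.6]]}'
python3 -m crank '{"claw":[50,50,50,50,50],"slide":[[-14,0,0],[-28,0,0],[-40,0,0],[-50,0,0],[-60,0,0]],"delta_rot":[[0,0,0],[0,0,0],[0,0,0],[0,0,0],[0,0,0]]}'
python3 -m crank '{"claw":[50,50,50,50,50],"slide":[[-12,0,0],[-24,0,0],[-36,0,0],[-48,0,0],[-60,0,0]],"delta_rot":[[0,0,0],[0,0,0],[0,0,0],[0,0,0],[0,0,0]]}'
python3 - <<'E'
from h import *
from cell import *
go([.605,.1495,.055],88.7)
c=camera("top"); P=cloud(c); P[c["depth"]==0]=np.nan; q=P[150:290,200:300].reshape(-1,3); s=q[(q[:,2]>.073)&(q[:,2]<.087)&(q[:,1]>.08)&(q[:,0]>.42)]
print(cv2.minAreaRect((s[:,:2]*1000).astype(np.float32)))
cv2.imwrite("pics/top4.png",cv2.resize(c["color"][140:290,190:420],None,fx=3,fy=3,interpolation=2)[...,::-1])
E
```

```text
time: 13.65
ee_pos: [0.3864, 0.1533, 0.2122]
orientation: [-0.001, 0.015, 1.0, -0.0]
force: [0.1, -1.1, 0.5]
gripper_width: 0.0501
grasp_force: 0.0
time: 14.28
ee_pos: [0.4463, 0.1514, 0.2126]
orientation: [-0.001, 0.014, 1.0, -0.0]
force: [-5.4, 0.6, 4.0]
gripper_width: 0.0496
grasp_force: 2.6
time: 14.9
ee_pos: [0.5073, 0.1497, 0.2126]
orientation: [-0.0, 0.014, 1.0, 0.0]
force: [-2.8, 0.7, -0.5]
gripper_width: 0.0501
grasp_force: 1.2
t 14.9 grasp [507.3 149.7  53.6] yaw 88.4 w 50.1 gf 1.1802979744970798 F [-2.8  0.7 -0.5]
slide [-97.6   2.6  -1.4] rot [ 0.  -0.  -0.3] j [ 0.14  0.58  1.74  0.    0.82 -1.4 ]
((577.6614990234375, 148.65579223632812), (110.46519470214844, 71.77781677246094), 87.55358123779297)
```

View pics/top4.png

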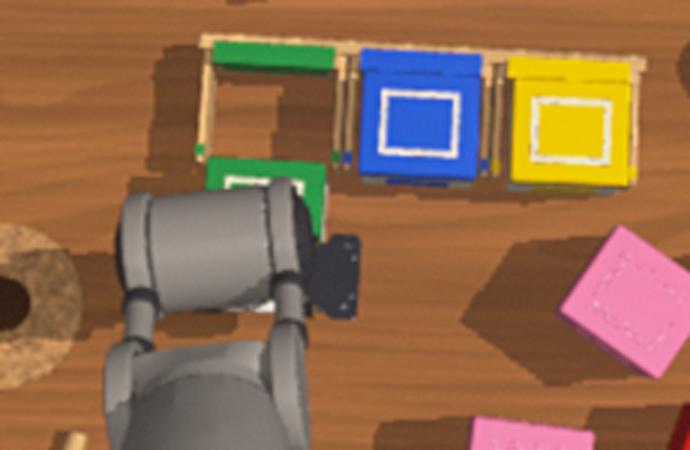

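The tin's front edge at crop (207–328, 160) is entering between the wall tips at (200,152) and (336,157). Continuing the push with about 1 mm of correction to the left.

```bash

python3 -m crank '{"claw":[50,50,50,50,50],"slide":[[-10,0.5,0],[-20,1,0],[-30,1,0],[-40,1,0],[-50,1,0]],"delta_rot":[[0,0,-0.2],[0,0,-0.2],[0,0,-0.2],[0,0,-0.2],[0,0,-0.2]]}'
python3 -m crank '{"claw":[50,50,50,50],"slide":[[-8,0,0],[-16,0,0],[-22,0,0],[-28,0,0]],"delta_rot":[[0,0,0],[0,0,0],[0,0,0],[0,0,0]]}'
python3 -m crank '{"claw":[50,50,50],"slide":[[-4,0,0],[-8,0,0],[-12,0,0]],"delta_rot":[[0,0,0],[0,0,0],[0,0,0]]}'
```

```text
time: 15.58
ee_pos: [0.5572, 0.1493, 0.2127]
orientation: [0.0, 0.013, 1.0, 0.0]
force: [-2.2, -0.6, -0.4]
gripper_width: 0.0495
grasp_force: 1.1
time: 16.08
ee_pos: [0.5848, 0.1487, 0.2127]
orientation: [-0.0, 0.013, 1.0, 0.0]
force: [-2.6, 0.9, -0.8]
gripper_width: 0.0502
grasp_force: 1.1
time: 16.45
ee_pos: [0.5967, 0.1484, 0.2127]
orientation: [0.0, 0.013, 1.0, 0.0]
force: [-2.1, -0.2, -0.6]
gripper_width: 0.0499
grasp_force: 1.2
```

```bash

python3 -m crank '{"claw":[50,50,50],"slide":[[-2,0,0],[-4,0,0],[-5,0,0]],"delta_rot":[[0,0,0],[0,0,0],[0,0,0]]}'
python3 -m crank '{"claw":[50,50,50],"slide":[[-2,0,0],[-4,0,0],[-5,0,0]],"delta_rot":[[0,0,0],[0,0,0],[0,0,0]]}'
python3 - <<'E'
from h import *
from cell import *
c=camera("top"); P=cloud(c); P[c["depth"]==0]=np.nan; q=P[150:290,200:300].reshape(-1,3); s=q[(q[:,2]>.073)&(q[:,2]<.087)&(q[:,1]>.08)&(q[:,0]>.42)]
print(cv2.minAreaRect((s[:,:2]*1000).astype(np.float32)),s[:,0].max(),get_state()["force"])
E
```

```text
time: 16.82
ee_pos: [0.6004, 0.1483, 0.2127]
orientation: [-0.002, 0.013, 1.0, -0.0]
force: [-12.4, 0.1, 6.1]
gripper_width: 0.0497
grasp_force: 5.8
time: 17.2
ee_pos: [0.6021, 0.1485, 0.2128]
orientation: [-0.008, 0.013, 1.0, -0.001]
force: [-31.3, -0.6, 20.1]
gripper_width: 0.0499
grasp_force: 15.7
((674.3759765625, 95.65231323242188), (67.21704864501953, 17.323320388793945), 14.210124969482422) 0.7048299098431846 [-28.90727918  -0.88172612  19.36154541]
```

The force rose sharply at x ≈ 0.600 m, which puts the tin's front at 0.708 m, the same as the back wall. Retracting and checking.

```bash

python3 -m crank '{"claw":[50,50,50,50,50],"slide":[[15,0,0],[45,0,0],[80,0,0],[120,0,-40],[160,0,-90]],"delta_rot":[[0,0,0],[0,0,0],[0,0,0],[0,0,0],[0,0,0]]}'
python3 -m crank '{"claw":[50,50,50],"slide":[[20,0,-30],[50,0,-60],[50,0,-60]],"delta_rot":[[0,0,0],[0,0,0],[0,0,0]]}'
python3 - <<'E'
from h import *
from cell import *
np.set_printoptions(suppress=True,precision=4)
c=camera("top"); P=cloud(c); P[c["depth"]==0]=np.nan
for n,u0,u1 in (("g",240,304),("b",306,356),("y",357,410)):
    q=P[150:215,u0:u1].reshape(-1,3); s=q[(q[:,2]>.073)&(q[:,2]<.087)]; print(n,cv2.minAreaRect((s[:,:2]*1000).astype(np.float32)))
cr=c["color"][140:290,160:420]
cv2.imwrite("pics/top5.png",cv2.resize(cr,None,fx=3,fy=3,interpolation=2)[...,::-1])
E
```

```text
time: 17.88
ee_pos: [0.4467, 0.152, 0.3022]
orientation: [0.0, 0.013, 1.0, -0.0]
force: [0.4, -0.4, -0.7]
gripper_width: 0.05
grasp_force: 0.0
time: 18.25
ee_pos: [0.397, 0.1536, 0.364]
orientation: [0.003, 0.012, 1.0, 0.001]
force: [0.6, -0.4, -0.4]
gripper_width: 0.0499
grasp_force: 0.0
g ((656.6332397460938, 148.15371704101562), (109.9085464477539, 98.59790802001953), 87.93633270263672)
b ((650.1688232421875, 7.198635101318359), (110.27796936035156, 98.91122436523438), 89.70256805419922)
y ((646.9019165039062, -132.96791076660156), (110.59371948242188, 98.51944732666016), 88.90412139892578)
```

View pics/top5.png

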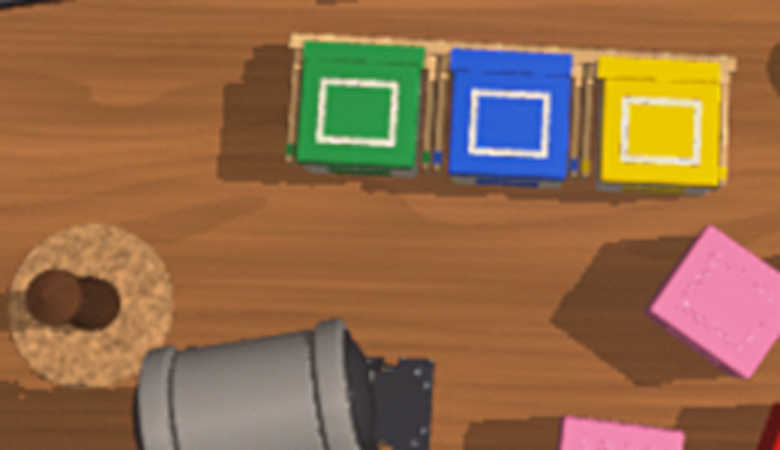

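The green tin sits square against the back wall at crop (358,113), about 3 mm deeper than its neighbours. The mill is upright on the mat at (75,297), and the arm is clear.

```bash
python3 -m crank '{"claw":[50,50],"slide":[[0,0,0],[0,0,0]],"delta_rot":[[0,0,0],[0,0,0]]}'; python3 -c "
from cell import *
print(sign_off())"
```

```text
time: 18.55
ee_pos: [0.3981, 0.1533, 0.3606]
orientation: [-0.001, 0.013, 1.0, -0.0]
force: [-0.3, -0.6, -0.1]
gripper_width: 0.0502
grasp_force: 0.0
the job is handed in; nothing more can be done
None
```

The job is handed in, though no verdict came back: in the last picture the mill stands upright on the cork mat, and the green tin sits home and square in the green bay with the other tins in place; I didn't re-measure the jar and mug, but the arm went nowhere near them.

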